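# Unlock the gold locker with its key

## Robot

A 6-joint arm with a two-finger parallel gripper is mounted at the origin on a cart in front of the work surface, level with it; the furniture and walls round the work are solid. World frame = base frame: x ahead of the robot, y to its left, z up, the work surface at z = 0. Lengths are in m, angles in degrees, forces in N, time in s.
With the tool pointing down it reaches from about 0.325 to 0.775 m from the base axis. Payload 5.5 kg.
Tool frame: the origin (TCP) lies at the centre of the arm's flange, where the gripper is bolted on; the fingertips stand 182 mm ahead of it and the grasp point (between the pads) lies 163 mm ahead of it; z points along the fingers, y is the line along which they close (so a half turn about z gives the same grasp; the last joint's range is limited). The gripper opens to 88 mm and grips with 3 to 60 N. Pads are 20 mm wide; open, the fingers measure 115 mm over their backs; the gripper's body (75 mm by 178 mm) begins 61 mm behind the grasp point.
Start: joints at [69.632, 5.22, 70.514, -0, 104.267, -3.249], TCP at [0.177, 0.573, 0.405] pointing down, gripper open.
Joint ranges: [-164.24, 164.24], [-49.07, 125.15], [9.68, 141.18], [-86.29, 266.29], [3.28, 154.24], [-151.56, 151.56]. Speed limits (degrees/s): [147.25, 147.25, 172.46, 180, 180, 180].

## Interface

Orientations are given as [roll, pitch, yaw] about the fixed x, y, z axes, in that order (R = Rz(yaw) Ry(pitch) Rx(roll)).
In Python, from station import r gives the robot as it stands. The module is installed in compiled form; this text tells all that it offers. Calls block until the motion is done:
- r.reach(position, orientation): joint-space move of the TCP to a pose.
- r.servo_line(position, rotation=None, speed=0.15): straight line of the TCP; rotation=None keeps the orientation; speed is the mean speed in m/s.
- r.move_joints(angles): joint-space move.
- r.let_go() and r.grab(squeeze=None): open the fingers fully, or close them until they stop; squeeze is the grip in N (None keeps the last).
- r.wait(seconds).
- r.inverse_kinematics(position, orientation): joint angles nearest the present ones, or None.
- r.sense(): the state.
- r.snapshot(name): name is "side" or "top" or "wrist"; returns a dict with "frame" (480x640x3 uint8, red, green, blue), "fx", "fy", "cx", "cy" (pixels), "R" (3x3) and "t" (3): a world point X has camera coordinates R X + t. Camera axes: x right, y down, z forward; pixel columns grow to the right and rows downward; lengths in m; the calibration is good to about 2 mm. A picture is of the moment at which its call begins. There is no depth.
A pose or a line that the arm cannot do raises r.IKError and nothing moves.
- r.hand_in(): hands the job in; it is judged then, once.
The state is a dict: "clock": time; "joints": joint angles; "joint_vel": joint speeds; "joint_torque": joint torques, N m; "tcp_pos": TCP position; "orientation": TCP orientation; "contact_force": force on the tool from outside, world axes, zero at the start; "torque": the same for the moment, N m; "opening": finger opening in m; "gripper_force": force on a finger pad.
Only numpy, scipy, OpenCV 4.12 (cv2) and the standard library are available. Lean on these libraries where they do the work, as an engineer would, in place of code of your own. Each camera call takes 0.05 s, during which the arm holds its last target. There are 200 camera calls.

## Task

Take the key out of the wooden stand, feel for the keyhole in the middle of the brass plate on top of the small steel locker and push the key gently in until its collar lies on the plate. Then turn it clockwise without forcing it, until the hidden bolt lets the drawer spring open, and let go, leaving the key in the lock and the other things on the bench undisturbed.

Things in the scene. Friction and masses are not known exactly. Their poses are not given: they have to be found in the camera images.
- key: safe key, black and red grip, 60 g, upright, bit down. Origin: shank axis at the underside of the round collar (23 mm across, 4 mm thick), z up. Grip block from 8 to 42 mm above the origin, 26 mm along x, 12 mm thick along y (take it by its y faces). Below the collar: round shank 10 mm in diameter, ending 26 mm below the origin; the bit stands out from it along +x
- key_bit (a point): outer end of the key's bit, 14 mm from the shank axis along the key's +x and 18.5 mm below the key's origin. The bit is 5 mm thick (y) and reaches from 14.5 to 24 mm below the origin
- stand: wooden key stand, fixed, 66 x 58 mm, 45 mm high; origin under its middle on the bench. The key hangs by its collar on the stand's top in a slot, its axis on the stand's z axis, bit towards the stand's +x (2 mm of play). It lifts straight out, free after 27 mm
- locker: grey steel locker, fixed, 130 mm deep (x), 110 mm wide (y), 66 mm high; origin under its middle on the bench; drawer in its -x face. On its top lies a rigid, fixed brass lock plate 60 x 60 x 12 mm, square to the locker, surface 78 mm above the bench. The key turns only when its bit is wholly below the plate (collar within 2 mm of it); once turned it cannot come out
- keyhole (a point): nominal keyhole centre, 78 mm above the bench. The real plate is off by an unmeasured amount, up to 8 mm along the locker's x and up to 8 mm along y; the hole is in the plate's middle, so its sides can be felt for. Shank hole 12.5 mm square, with a bit slot 7.5 mm wide to 15.5 mm from its centre towards the locker's +x: key upright, its x along the locker's x. Free 26 mm deep
- rotor (a joint): lock rotor inside, rad: 0 as found, grows as the key turns clockwise seen from above, after about 0.2 rad of play. Friction about 0.06 N m; stays where it is left. The bolt is clear at about 0.9 rad; end stop at 1.7 rad
- drawer (a joint): drawer travel towards the locker's -x, m: 0 shut and bolted, 0.045 fully open; a spring opens it by itself when the bolt is clear. Blue front 101 x 52 mm with a brass knob standing 14 mm out
- spirit_lamp: bystander: small glass spirit lamp with violet liquid, 60 mm across, 73 mm high, loose, origin under its middle
- lighter: bystander: red lighter 16 x 77 x 23 mm lying on the bench, loose, origin under its middle
Mind the look-alikes: they are no part of the job. There is more than one size of the key; the job needs the smallest.

How it is judged:
By the outcome, as a careful person would: the job done as asked, in the order asked, and still so for the second after the job is handed in, with the robot touching nothing.
It also fails if it takes over 58 s, if anything falls off the work surface, if the arm or the gripper's body presses on something with over 40 N, if the wrist force passes 120 N, or if a joint passes its speed limit or range.

## Working session

There is one attempt and no reset: what is moved stays moved. The work goes in short steps, each a Python script; the robot and the scene stay as the last script left them, time stands still between calls to the robot, and variables do not carry over. Pictures are saved under pics/ and viewed, at most 10 in all, crops included, and the job is handed in when it is done.

```bash
mkdir -p pics; python3 - <<'E'
from station import r
import cv2,pickle
d={}
for n in("top","side","wrist"):
    s=r.snapshot(n);d[n]=s;cv2.imwrite(f"pics/{n}0.png",s["frame"][:,:,::-1])
    print(n,s["fx"],s["cx"],s["cy"],s["R"],s["t"])
pickle.dump(d,open("s0.pkl","wb"))
s=r.sense();print(s["clock"],s["orientation"],s["contact_force"])
E
```

```text
top 471.2964010202637 317.9161658253346 242.7846682794381 [[-0.02301196 -0.99970727 -0.00747211]
 [-0.99183641  0.02376718 -0.1252823 ]
 [ 0.12542321  0.00452812 -0.992093  ]] [0.06368806 0.51360999 0.86717447]
side 508.41279805422135 323.63043232271673 239.58973602456788 [[ 0.98672374 -0.16109576 -0.02060153]
 [-0.09004651 -0.43709923 -0.89489435]
 [ 0.13515877  0.88486859 -0.44580229]] [-0.50458456  0.1290091   0.81751022]
wrist 365.69142499583137 317.84416796877235 237.9797173671255 [[ 0.29431899  0.95570642 -0.00125138]
 [ 0.92400276 -0.28422059  0.25580765]
 [ 0.24412135 -0.07644533 -0.96672689]] [-0.5989335  -0.03073935  0.38966001]
0.15 [-1.79916079e+02 -4.26577817e-03  1.62878579e+02] [ 0.35976324  0.16324067 -0.59344838]
```

View pics/top0.png

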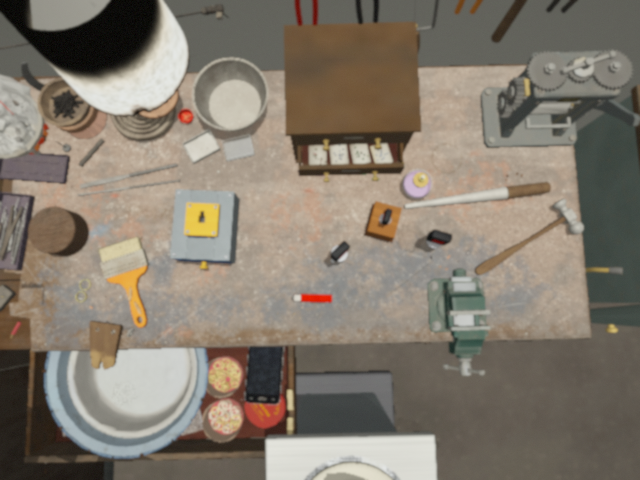

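View pics/side0.png

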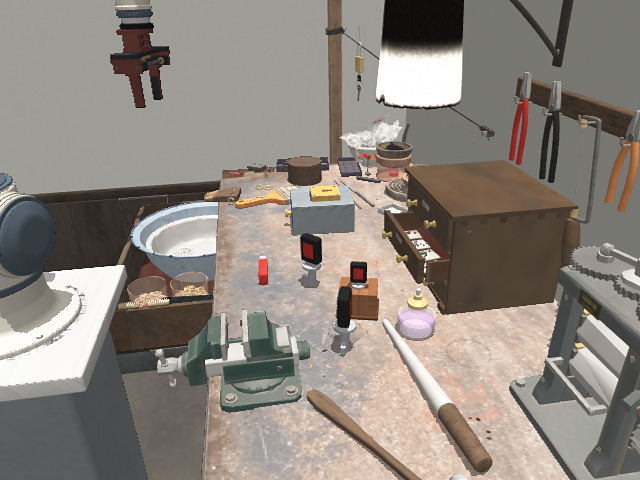

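The side and top views show three upright black and red keys:
- **Key A:** top (340,252), side (311,262). It stands on the bench and is large.
- **Key B:** top (438,238), side (344,318). It stands on the bench and is large.
- **Key C:** top (384,218), side (358,272). It hangs in the wooden stand and is the smallest.

C fits the description: it is the smallest and it is in the wooden stand. The locker is at top (204,227), with its knob at (204,265). I'll confirm C in one enlarged crop.

```bash
python3 - <<'E'
import cv2,pickle,numpy as np
d=pickle.load(open("s0.pkl","rb"))
t=d["top"]["frame"][:,:,::-1];s=d["side"]["frame"][:,:,::-1]
R=lambda a,w,h:cv2.resize(a,(w,h),interpolation=cv2.INTER_CUBIC)
im=np.vstack([np.hstack([R(t[180:280,160:260],300,300),R(t[190:270,355:455],375,300)]),
 np.hstack([R(s[170:245,275:375],400,300),R(s[225:330,290:386],275,300)])])
cv2.imwrite("pics/crop.png",im)
E
```

```text
(no output)
```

View pics/crop.png

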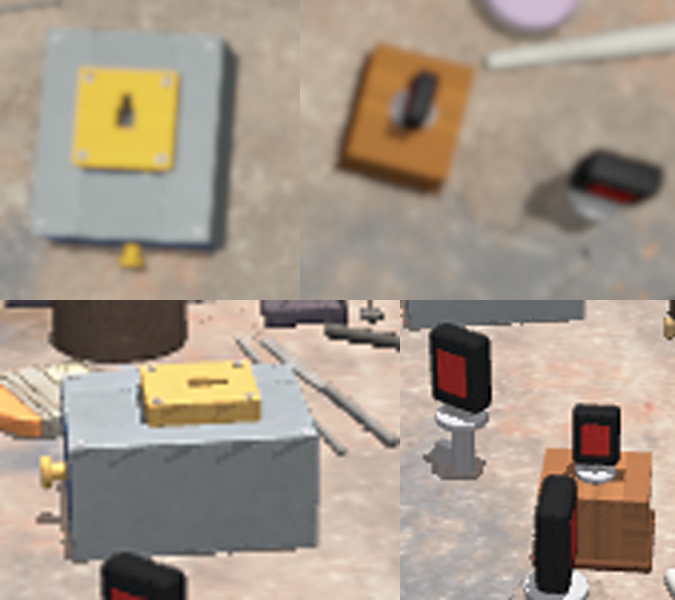

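The crop confirms key C. It has a short red and black grip, sits in the wooden stand and is clearly smaller than A and B. The brass plate's slot points up in the top view, which is roughly world +x. Next I'll compute positions.

```bash
cat > h.py <<'E'
import cv2,pickle,numpy as np
def cam(s):return -s["R"].T@s["t"]
def px2w(s,uv,z):
    uv=np.atleast_2d(np.array(uv,float));c=cam(s)
    d=np.c_[(uv[:,0]-s["cx"])/s["fx"],(uv[:,1]-s["cy"])/s["fy"],np.ones(len(uv))]@s["R"]
    return c+d*((z-c[2])/d[:,2])[:,None]
def w2px(s,X):
    p=np.atleast_2d(X)@s["R"].T+s["t"];return np.c_[s["fx"]*p[:,0]/p[:,2]+s["cx"],s["fy"]*p[:,1]/p[:,2]+s["cy"]]
def blob(s,lo,hi,box):
    x0,y0,x1,y1=box;h=cv2.cvtColor(s["frame"],cv2.COLOR_RGB2HSV)[y0:y1,x0:x1]
    m=cv2.morphologyEx(cv2.inRange(h,lo,hi),cv2.MORPH_CLOSE,np.ones((5,5)))
    c=max(cv2.findContours(m,cv2.RETR_EXTERNAL,cv2.CHAIN_APPROX_NONE)[0],key=cv2.contourArea)
    return c[:,0,:]+[x0,y0]
def rect(s,c,z):
    P=px2w(s,c,z)[:,:2]; return cv2.minAreaRect((P*1000).astype(np.float32))
E
python3 - <<'E'
from h import *
d=pickle.load(open("s0.pkl","rb"));t=d["top"]
for n,lo,hi,b,z in(("stand",(5,120,90),(18,255,255),(355,190,415,250),.045),("plate",(20,120,120),(32,255,255),(175,190,230,245),.078),("locker",(90,15,100),(125,90,255),(165,180,250,275),.066)):
    c=blob(t,lo,hi,b);print(n,cv2.boundingRect(c.astype(np.int32)),rect(t,c,z))
print("keytop",px2w(t,(387,215),.087)); print("lock corners",px2w(t,[(176,190),(237,193),(234,262),(171,258)],.066))
print("knob",px2w(t,(204,265),.03))
w=d["wrist"];print("wcam",cam(w),w["R"])
E
```

```text
stand (366, 202, 35, 39) ((552.8074951171875, -72.67453002929688), (54.14348602294922, 64.72863006591797), 72.92117309570312)
plate (185, 203, 34, 34) ((557.0109252929688, 262.5830383300781), (59.58254623413086, 59.832035064697266), 85.854736328125)
locker (175, 257, 55, 5) ((484.9279479980469, 264.6670837402344), (99.3199462890625, 4.178818702697754), 85.20809936523438)
keytop [[ 0.55560103 -0.07439533  0.087     ]]
lock corners [[0.61644972 0.314217   0.066     ]
 [0.60789668 0.20015251 0.066     ]
 [0.47897029 0.20584065 0.066     ]
 [0.48906626 0.32152095 0.066     ]]
knob [[0.47780787 0.26973712 0.03      ]]
wcam [0.10955641 0.59345552 0.38380867] [[ 0.29431899  0.95570642 -0.00125138]
 [ 0.92400276 -0.28422059  0.25580765]
 [ 0.24412135 -0.07644533 -0.96672689]]
```

```bash
python3 - <<'E'
from h import *
from station import r
r.reach([.553,-.073,.36],[180,0,162.9])
s=r.snapshot("wrist");pickle.dump(s,open("w1.pkl","wb"))
print(r.sense()["clock"],r.sense()["joints"],r.sense()["contact_force"])
im=s["frame"][:,:,::-1];u=w2px(s,[.553,-.073,.045])[0].astype(int);print(u)
a=im[max(0,u[1]-110):u[1]+110,max(0,u[0]-130):u[0]+130]
cv2.imwrite("pics/w1.png",cv2.resize(a,None,fx=3,fy=2.7,interpolation=cv2.INTER_CUBIC))
E
```

```text
2.85 [-1.09384743e+01 -1.54782651e+00  8.19347644e+01  7.35313112e-03
  9.96112838e+01 -8.39061479e+01] [0.03970987 0.3217062  0.0661451 ]
[317 228]
```

View pics/w1.png

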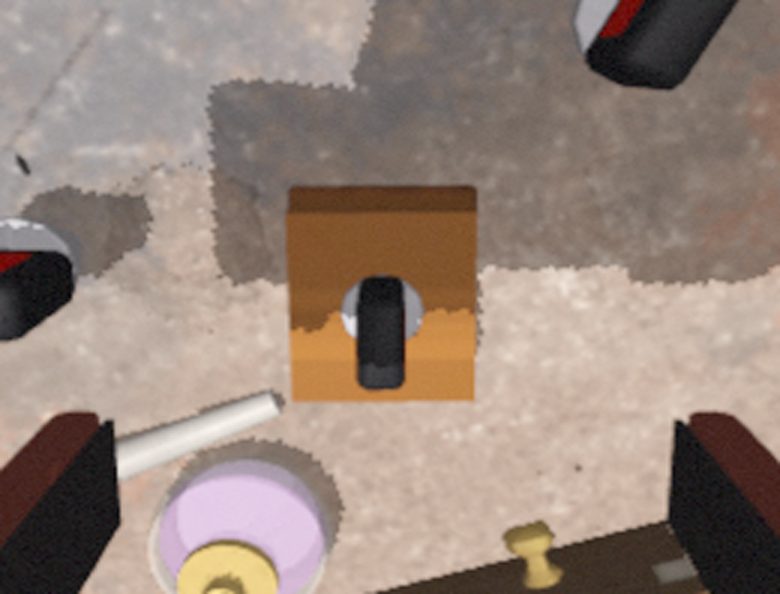

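```bash
python3 - <<'E'
from h import *
s=pickle.load(open("w1.pkl","rb"));f=s["frame"]
cr=lambda x,y:(x/3+187,y/2.7+118)
C=px2w(s,[cr(290,212),cr(475,212),cr(475,400),cr(291,400)],.045);print(C[:,:2],C.mean(0))
e=C[3]-C[0]+C[2]-C[1];print("yaw",np.degrees(np.arctan2(e[1],e[0])),np.linalg.norm(e)/2,np.linalg.norm(C[1]-C[0]))
print("collar",px2w(s,cr(382,312),.049))
print("lamp",px2w(s,cr(245,530),.03))
print("keys",px2w(s,[cr(640,50)],.1),px2w(s,[cr(30,290)],.1))
for v in range(208,228):print(v,f[v,311:319].mean(1).astype(int))
E
```

```text
[[ 0.51946533 -0.09132918]
 [ 0.53411541 -0.04352105]
 [ 0.59146269 -0.0598875 ]
 [ 0.57613449 -0.10988254]] [ 0.55529448 -0.07615507  0.045     ]
yaw -17.028252141088824 0.05962202276487154 0.05000242391356791
collar [[ 0.55538497 -0.07636832  0.049     ]]
lamp [[ 0.62136827 -0.14132554  0.03      ]]
keys [[ 0.49866113 -0.00138764  0.1       ]] [[ 0.51467993 -0.1460219   0.1       ]]
208 [89 86 88 89 88 86 86 86]
209 [86 88 88 86 84 89 83 80]
210 [84 88 87 88 83 79 85 87]
211 [87 88 86 87 86 87 85 86]
212 [88 85 83 83 85 85 85 86]
213 [85 87 86 89 87 83 85 87]
214 [87 88 92 87 84 88 84 84]
215 [87 87 86 84 85 84 88 83]
216 [82 85 84 86 83 84 84 89]
217 [81 88 85 87 83 84 84 84]
218 [85 83 84 87 84 86 87 89]
219 [75 82 87 89 88 85 80 84]
220 [51 57 63 65 58 50 48 60]
221 [18 17 20 16 22 23 28 22]
222 [15 25 16 25 18 21 24 16]
223 [19 22 19  9 19 32 30 20]
224 [24 19 23 16 22 21 19 25]
225 [23 23 23 24 27 22 27 22]
226 [24 26 25 24 24 18 23 26]
227 [19 22 22 15 21 21 24 21]
```

```bash
python3 - <<'E'
from h import *
d=pickle.load(open("s0.pkl","rb"));w=pickle.load(open("w1.pkl","rb"))
obs=lambda t,s,wv:[(d["top"],t),(d["side"],s),(w,wv)]
cr=lambda x,y:(x/3+187,y/2.7+118)
def tri(o):
    A=[];b=[]
    for s,uv in o:
        P=px2w(s,uv,0)[0];c=cam(s);n=(P-c)/np.linalg.norm(P-c);M=np.eye(3)-np.outer(n,n);A.append(M);b.append(M@c)
    X=np.linalg.lstsq(np.vstack(A),np.hstack(b),rcond=None)[0]
    print(X,[ (w2px(s,X)[0]-uv).round(1) for s,uv in o])
print("collar");tri(obs((384.3,219.3),(359.1,285.2),cr(382,312)))
print(cam(w))
for s,n in((d["top"],"top"),(d["side"],"side"),(w,"w")):
    h=cv2.cvtColor(s["frame"],cv2.COLOR_RGB2HSV)
    # key outline: dark grip or red
    u=w2px(s,[.555,-.0755,.08])[0].astype(int);x0,y0=u-22
    m=(h[y0:y0+44,x0:x0+44,2]<60).astype(np.uint8)
    k,l,st,ce=cv2.connectedComponentsWithStats(m);i=1+np.argmax(st[1:,4]);print(n,u,st[i]+[x0,y0,0,0,0],ce[i]+[x0,y0])
    for yaw in(-17,):
        a=np.radians(yaw);R=np.array([[np.cos(a),-np.sin(a),0],[np.sin(a),np.cos(a),0],[0,0,1]])
        P=np.array([[x,y,z] for x in(-.013,.013) for y in(-.006,.006) for z in(.053,.087)])@R.T+[.5545,-.0755,0]
        q=w2px(s,P);print("pred",q.min(0).round(1),q.max(0).round(1))
E
```

```text
collar
[ 0.55620794 -0.07599298  0.04436738] [array([ 0.4, -0.5]), array([-0.4,  0.1]), array([ 0.8, -0.6])]
[ 0.48601465 -0.05232311  0.34025013]
top [387 216] [383 219   5   5  17] [384.70588235 221.41176471]
pred [380.2 207.9] [392.7 226.3]
side [358 265] [351 262  16  21 206] [358.7961165 271.2038835]
pred [349.1 259.5] [366.5 283. ]
w [314 242] [306 221  16  41 546] [313.71062271 239.27472527]
pred [306.2 217.7] [323.1 262.1]
```

```bash
python3 - <<'E'
from h import *
from station import r
d=pickle.load(open("s0.pkl","rb"))
A=[];b=[]
for s,uv in((d["top"],(440.3,235.3)),(d["side"],(344.8,289.7))):
    P=px2w(s,uv,0)[0];c=cam(s);n=(P-c)/np.linalg.norm(P-c);M=np.eye(3)-np.outer(n,n);A.append(M);b.append(M@c)
X=np.linalg.lstsq(np.vstack(A),np.hstack(b),rcond=None)[0];print("B top",X)
assert X[2]<.125
Y=[180,0,162.97]
r.servo_line([.5555,-.0757,.30],Y,speed=.2)
r.servo_line([.5555,-.0757,.236],Y,speed=.1)
f=[r.sense()["contact_force"].copy()]
r.grab(40);q=r.sense();print(q["clock"],q["opening"],q["gripper_force"],f,q["contact_force"],q["tcp_pos"])
r.wait(.2);print(r.sense()["contact_force"],r.sense()["torque"])
r.servo_line([.5555,-.0757,.246],speed=.05);print(r.sense()["contact_force"])
r.servo_line([.5555,-.0757,.285],speed=.1)
for i in range(4):q=r.sense();print(q["clock"],q["contact_force"],q["torque"],q["opening"]);r.wait(.02)
s=r.snapshot("side");cv2.imwrite("pics/lift.png",cv2.resize(s["frame"][190:350,270:440,::-1],None,fx=3.5,fy=3.5,interpolation=cv2.INTER_CUBIC))
E
```

```text
B top [ 0.51539469 -0.16589497  0.09645183]
5.2417 0.01184194908911286 40.000017285346985 [array([ 0.12820325, -0.30728264, -0.72741391])] [-0.03045083 -0.15815039 -0.13135142] [ 0.55550706 -0.07573242  0.23598876]
[-0.712968   -0.6011386  -0.12069502] [-0.02471775 -0.00471209 -0.03597762]
[ 0.87322257  0.50446188 -0.52042832]
6.3333 [ 0.66334891 -0.31740688 -0.23183697] [-0.03557583 -0.04502223  0.05736957] 0.0115369373113546
6.35 [ 0.56963453 -0.42898875 -0.61929069] [-0.0120987   0.00392188 -0.04712382] 0.011438008455236976
6.3667 [ 0.07865588 -0.01879595 -0.42718602] [ 0.02705026  0.02154865 -0.00039266] 0.011814544196896688
6.3833 [-0.43737124  0.19186543 -1.05767625] [-0.04666048  0.00594273  0.02669685] 0.01164547870308469
```

View pics/lift.png

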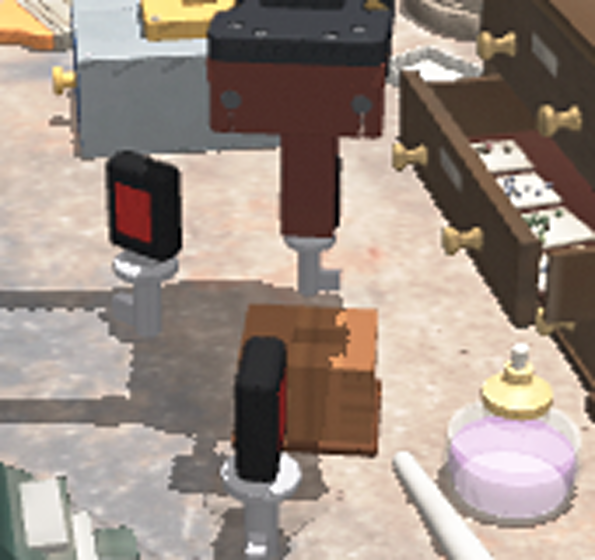

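The key is out of the stand, with its bit at (325,275) in the crop pointing right, which is +x. The stand and the bystanders are undisturbed. Next I'll measure the plate with the wrist camera.

```bash
python3 - <<'E'
from h import *
from station import r
r.servo_line([.5555,-.0757,.35],speed=.25)
r.reach([.62,.258,.36],[180,0,175.5])
s=r.snapshot("wrist");pickle.dump(s,open("w2.pkl","wb"))
q=r.sense();print(q["clock"],q["joints"])
u=w2px(s,[.557,.2626,.078])[0];print(u)
c=blob(s,(20,120,120),(32,255,255),(int(u[0])-90,max(0,int(u[1])-90),int(u[0])+90,int(u[1])+90))
print(rect(s,c,.078));m=s["frame"].copy();cv2.drawContours(m,[c.astype(np.int32)],-1,(255,0,255),1)
cv2.imwrite("pics/w2.png",m[:,:,::-1])
E
```

```text
8.1917 [ 1.95653553e+01  1.61624828e+01  6.27519088e+01 -3.11653569e-02
  1.01093788e+02 -6.58233049e+01]
[319.84045994 151.02670456]
((557.19384765625, 262.86865234375), (59.68760299682617, 60.81483840942383), 85.94854736328125)
```

View pics/w2.png

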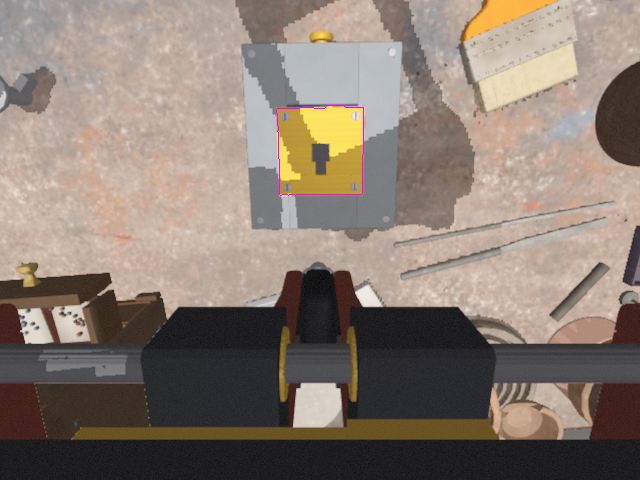

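The wrist view shows the plate outlined at (278–363, 107–195) and the keyhole at (320,158), with its slot towards +x. This agrees with the top view: centre about (0.5572, 0.2629), yaw about -4.2°. Next I'll feel the plate's sides with the key.

```bash
cat >> h.py <<'E'
def force(r,n=4):
    a=[]
    for i in range(n):
        q=r.sense();a.append(np.r_[q["contact_force"],q["torque"]]);r.wait(.017)
    return np.mean(a,0)
yawL=-4.2;a_=np.radians(yawL);EX=np.array([np.cos(a_),np.sin(a_),0]);EY=np.array([-np.sin(a_),np.cos(a_),0])
C0=np.array([.5572,.2629,0]);Y0=[180,0,180+yawL]
def P(x,y,z):return C0+EX*x+EY*y+[0,0,z]
E
cat > feel.py <<'E'
from h import *
from station import r
Z=.287;res={}
def touch(name,x,y,d):
    p=P(x,y,Z)
    r.servo_line(p+[0,0,.03],Y0,speed=.25);r.servo_line(p,speed=.15)
    b=force(r,6)[:3]
    if abs(b[2])>4: print("z contact",b)
    for k in range(1,33):
        r.servo_line(p+d*k*.0004,speed=.02);f=(force(r,2)[:3]-b)@d
        if f<-2 and (force(r,4)[:3]-b)@d<-2:break
    F=(force(r,5)[:3]-b)@d;t=r.sense()["tcp_pos"]-C0
    print(name,k,F,t@EX*1e3,t@EY*1e3,r.sense()["clock"],flush=True)
    r.servo_line(p,speed=.1);r.servo_line(p+[0,0,.03],speed=.2)
    if k==32:print("NO CONTACT")
    return t
y1=touch("+y",0,.041,-EY)@EY
y0=touch("-y",0,-.041,EY)@EY
yc=(y1+y0)/2
x0=touch("-x",-.050,yc,EX)@EX
x1=touch("+x",.041,yc,-EX)@EX
xc=(x0+.044+x1-.035)/2
print("centre",xc,yc,"span y",y1-y0,"x",x1-x0,(P(xc,yc,0)))
E
python3 feel.py
```

```text
+y 16 -4.178037735618813 -0.05323794399479838 34.905831382291744 13.825
-y 18 -4.22954883253587 0.04987627849648664 -34.09517884216733 20.55
-x 18 -2.903790174870919 -42.97868601152698 0.4470995488702516 27.2083
+x 15 -3.5426161641402683 35.22027243470158 0.3617905187795071 33.125
centre 0.0006207932115872943 0.0004053262700622097 span y 0.06900101022445906 x 0.07819895844622857 [0.55784881 0.26325877 0.        ]
```

```bash
cat > ins.py <<'E'
from h import *
from station import r
x,y=.00062,.00041
r.servo_line(P(x,y,.300),Y0,speed=.25)
b=force(r,5)
ok=True
for z in(.2945,.292,.289,.283,.277,.272,.2708,.27,.2694,.2688,.2682):
    r.servo_line(P(x,y,z),speed=.04);f=force(r,3)-b;q=r.sense()
    print(z,f.round(2),(q["tcp_pos"]-P(x,y,z)).round(4),q["clock"])
    if f[2]>4 and z<.2715: print("seated");break
    if f[2]>6: print("BLOCKED");r.servo_line(P(x,y,z+.002),speed=.04);break
E
python3 ins.py
```

```text
0.2945 [-0.49  0.71 -0.73 -0.03 -0.04 -0.03] [ 0.0003 -0.0001 -0.0003] 34.4167
0.292 [-0.44  0.15 -0.84 -0.01 -0.03 -0.01] [ 0.     -0.     -0.0001] 34.7167
0.289 [-0.55  0.15 -0.12 -0.03 -0.04 -0.03] [-0.0001 -0.     -0.0002] 35.0167
0.283 [ 0.02  0.43 -0.82 -0.05  0.01 -0.03] [-0.     -0.     -0.0003] 35.3667
0.277 [-0.82  0.27 -0.43 -0.01 -0.02 -0.03] [-0.     -0.     -0.0003] 35.7167
0.272 [-0.57  0.01 -0.75  0.02 -0.03 -0.04] [-0.     -0.     -0.0003] 36.0417
0.2708 [-0.44  0.54 -0.85 -0.05 -0.02 -0.03] [0. 0. 0.] 36.3417
0.27 [-0.39  0.33 -0.52 -0.02 -0.02 -0.04] [-0. -0.  0.] 36.6417
0.2694 [-0.05  0.76 -0.67 -0.   -0.04 -0.04] [ 0. -0. -0.] 36.9417
0.2688 [-0.19  0.64 -0.24 -0.03 -0.05 -0.04] [0.     0.     0.0002] 37.2417
0.2682 [-2.12 -0.41  4.75 -0.18  0.33  0.01] [0.     0.     0.0008] 37.5417
seated
```

```bash
cat > turn.py <<'E'
from h import *
from station import r
x,y=.00062,.00041;p=P(x,y,.2690);r.servo_line(p,Y0,speed=.04);b=force(r,4)
for a in range(10,71,10):
    r.servo_line(p,[180,0,180+yawL-a],speed=.05);f=force(r,3)-b;q=r.sense();print(a,f.round(2),q["orientation"].round(1),q["clock"])
    if abs(f[5])>.5:print("stop");break
    l=np.r_[f[:2],0]
    if np.linalg.norm(l)>4:p=p+l*.00012
    if np.linalg.norm(l)>20:print("lateral");break
s=r.snapshot("side");cv2.imwrite("pics/turn.png",cv2.resize(s["frame"][150:270,240:400,::-1],None,fx=4,fy=4))
E
python3 turn.py
```

```text
10 [ 2.01  2.66 -1.4   0.56 -0.43  0.03] [179.9   0.  166. ] 38.2333
20 [ 4.28  5.18 -3.42  1.06 -0.92  0.09] [1.798e+02 1.000e-01 1.560e+02] 38.6083
30 [ 4.28  3.84 -4.    0.83 -0.87  0.08] [179.9   0.  146.1] 38.9833
40 [ 5.29  3.32 -3.22  0.64 -1.04  0.06] [179.9   0.  136.2] 39.3583
50 [ 5.27  1.58 -3.85  0.43 -1.12  0.04] [179.9   0.  126.3] 39.7333
60 [ 5.08  1.19 -3.16  0.16 -1.05  0.07] [180.    0.  116.2] 40.1083
70 [ 3.02 -0.69 -1.87 -0.16 -0.62  0.02] [-180.     0.   106.1] 40.4833
```

View pics/turn.png

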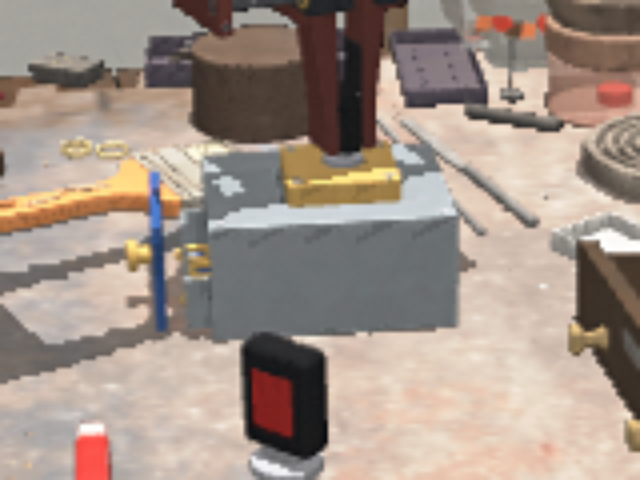

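The drawer's blue front stands open at (158,250) in the crop, and the key is seated in the plate. Next I'll release it and back off.

```bash
python3 - <<'E'
from h import *
from station import r
p=r.sense()["tcp_pos"];p[2]=.2686
r.servo_line(p,speed=.04);r.let_go();r.wait(.2)
r.servo_line([p[0],p[1],.31],speed=.08);r.servo_line([p[0],p[1],.42],speed=.2);r.wait(.3)
q=r.sense();print(q["clock"],q["opening"],q["contact_force"])
s=r.snapshot("side");cv2.imwrite("pics/end.png",s["frame"][:,:,::-1])
E
```

```text
43.8833 0.08775185771601778 [0.61128947 0.02749402 0.60014806]
```

View pics/end.png

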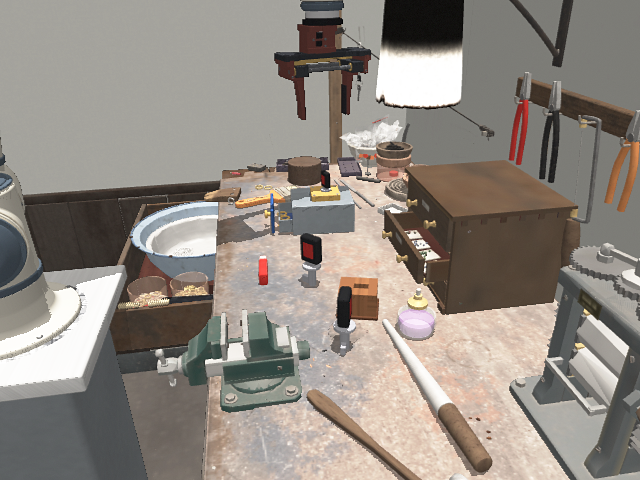

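The key stands turned in the lock at (325,180), the drawer is open at (271,213), and everything else is where it was. I'm handing in.

```bash
python3 -c "
from station import r
print(r.hand_in())"
```

```text
the job is handed in; nothing more can be done
None
```

The smallest key is seated in the lock and turned clockwise, the drawer is open, the gripper is clear with nothing else disturbed, and the job was handed in at about 44 s of the 58 s allowed.

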